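# Hang the weld gauge on the self-locking hook, scale outward

### The arm

A 6-joint arm with a two-finger parallel gripper is mounted at the origin on the work surface. World frame = base frame: x ahead of the robot, y to its left, z up, the work surface at z = 0. Lengths are in m, angles in degrees, forces in N, time in s.
With the tool pointing down it reaches from about 0.4 to 0.825 m from the base axis. Payload 7 kg.
Tool frame: the origin (TCP) lies between the finger pads; the fingertips stand 22 mm ahead of it and the grasp point (between the pads) lies 3 mm ahead of it; z points along the fingers, y is the direction in which the jaws open and shut (so a half turn about z gives the same grasp; the last joint's range is limited). The gripper opens to 88 mm and grips with 3 to 60 N. Pads are 19 mm wide; open, the fingers measure 130 mm over their backs; the gripper's body (78 mm by 193 mm) begins 47 mm behind the grasp point.
Start: joints at [91.679, 20.546, 0.682, 0, -70.136, -16.507], TCP at [0.173, 0.652, 0.249] pointing down, gripper open.
Joint ranges: [-176.03, 176.03], [-82.01, 121.73], [-58.28, 71.71], [-173.87, 95.51], [-174.79, -0.11], [-173.66, 173.66]. Speed limits (degrees/s): [136.94, 136.94, 172.46, 180, 180, 180].

### API

Orientations are given as [roll, pitch, yaw] about the fixed x, y, z axes, in that order (R = Rz(yaw) Ry(pitch) Rx(roll)).
In Python, from plant import telemetry, cams, r gives the robot as it stands.
- The arm moves only by the tool carry_out, never from a script. Its argument "commands" is one flat list of numbers, 5 for each row, row after row: the shift along the world's x, y, z as a fraction of full scale, then the turn about the world's z as a fraction of full scale, then the gripper's target within -1 to 1 (shut at 1, half-way at 0, fully open at -1). In form: [x, y, z, turn, claw, x, y, z, turn, claw, ...]. A call has 1 to 8 rows; each row shifts and turns the commanded pose from where the row before left it; what a row does not reach is not made up. Full scale, the value 1, is 0.04 m for a shift and 4 degrees for a turn. A row lasts 1/10 s, in which the tool goes at most 50 mm and 8.59 degrees, less where a joint would pass 70% of its speed; a pose out of reach is approached as far as the arm can. A call with a number of a shift or a turn outside -1 to 1 is refused whole. A call with a gripper value outside its range is refused whole. The fingers move at their own pace and stop on an object; "grip_force" is the grip in N (left out, the last holds). Time passes only in rows, so rows that do not move let the fingers close. It gives the time, the measured TCP pose, the force and the opening at its end, in the units of the state.
- telemetry.get_state(): the state, without advancing time (a new reading comes with each control period).
- cams.capture(name): name is "side" or "top"; returns a dict with "frame" (480x640x3 uint8, red, green, blue), "camera_matrix" (3x3 intrinsics, pixels), "k1" (the pictures are not rectified: a ray, as slopes to the right and down, at radius r is drawn at 1 + k1 r^2 times it, then the intrinsics apply), "camera_from_world" (4x4, takes a point from world to camera coordinates). Camera axes: x right, y down, z forward; pixel columns grow to the right and rows downward; lengths in m; the calibration is good to about 2 mm. A picture is of the moment at which its call begins. There is no depth.
- r.close_job(): hands the job in, once; it reports no verdict.
The state is a dict: "time_s": time; "joints": joint angles; "qd": joint speeds; "joint_torque": joint torques, N m; "tcp_pos": TCP position; "eef_rot": TCP orientation; "contact_force": force on the tool from outside, world axes, zero at the start; "moment": the same for the moment, N m; "gripper_width": finger opening in m.
Only numpy, scipy, OpenCV 4.12 (cv2) and the standard library are available. Lean on these libraries where they do the work, as an engineer would, in place of code of your own. Each camera call takes 0.05 s, during which the arm holds its last target. There are 200 camera calls.

### The job

Take the weld gauge out of its rack and hang it on the self-locking hook with its yellow graduated face outward, away from the post. Push it in over the hook, against the orange sprung pin, until it is behind the hook's upturned lip, then ease it down by feel until the pin springs out through its window and the gauge is pressed lightly home on the hook's bar, before you let go of it. Do not drop it or force the hook, and leave the other things where they are.

Things in the scene. Friction and masses are not known exactly. Their poses are not given: they have to be found in the camera images.
- gauge: Weld gauge: upright plate 5 mm thick (x), 56 wide (y), 108 high; grip tab on top 12 thick, 26 wide, from 108 to 148 mm above the bottom edge; about 160 g. The +x face (and the tab's +x half, seen from above) is yellow with black graduations; the rest bare metal and black. Origin: middle of the bottom edge, z up. It stands loose in the rack, tab free.
- window_top (a point): Middle of the top edge of the gauge's window, 94 mm above its origin, axes as the gauge. The window goes through the plate on its centre line, 16 mm wide (y), 56 to 94 mm above the bottom edge. This top edge rests on the hook's bar when home.
- outlook (a point): Imaginary point 60 mm straight out from the gauge's middle plane on its yellow side, level with the window's top edge (gauge frame x = 60, z = 94 mm).
- rack: grey fixed rack, 50 (x) by 100 (y) by 32 mm high with a slot 8 mm wide (x) and 70 long (y), its floor 6 mm above the bench; the gauge stands in the slot. Origin: centre of the underside.
- stand: Fixed hook stand: dark foot plate 120 by 100 by 12 mm, post, and a blue block (x from -20 to 20 mm, 40 wide) that carries hook and lock pin. Origin: on the bench under the post's axis; x is the way the hook points (outward), z up. The block's top is 8 mm above the bar's axis; nothing stands higher behind it. More than 25 N on the stand or hook counts as forcing.
- hook_line (a point): Point on the stand 35 mm out (x), 150 mm up: mid-height of the hook's range. The block is clamped at a height that is NOT measured: the bar's axis may lie 9 mm above or below this point. The hook: steel bar 8 mm thick along stand x at y = 0, from x = 20 to 50 mm, turned up there into a lip (x 46 to 54 mm) whose top is 12 mm above the bar's axis. It does not give.
- keeper (a joint): How far the lock pin is pressed in (m): 0 out, 0.020 fully in; 0.005 with the plate against the lip's back. Orange pin 10 mm thick, parallel to the bar, 25.5 mm below its axis, tip at stand x = 46 mm; spring 4.8 N plus 1.2 N per 10 mm, and rubs on the plate with a few N. It springs out through the window's lower end some 3.5 mm before the gauge is home; unseated, it pushes the gauge off.
- hammer: hammer 240 mm long lying on the bench, a bystander; origin under its middle.
- magnet: red magnetic block 60 by 90 by 18 mm lying on the bench, a bystander; origin: centre of the underside.
- offcut: upright aluminium tube offcut, 42 mm across, 60 high, a bystander; origin: centre of the underside.
Mind the look-alikes: they are no part of the job. There is more than one size of the gauge; the one meant has the size given above. Several things look just like the rack: the one meant starts nearest to the robot's base.

How it is judged (in metres and radians):
On the way, in this order (a step that is already met when the one before it is completed fails the run):
1. the gauge is lifted clear of its rack (height (world z) of gauge above 0.036 m and contact force between gauge and rack below 0.05 N), for 0.1 s.
2. the gauge is over the hook behind its lip, yellow face outward, pressing the lock pin in (value of joint keeper above 0.004 m and x of window_top in the frame of stand between 0.015 and 0.046 m and x of outlook in the frame of stand above 0.07 m and z of window_top in the frame of stand above 0.14 m), for 0.1 s.
3. the gauge, still held, is pressed home on the hook with at least 3 N, the lock pin sprung out (value of joint keeper below 0.003 m and contact force between gauge and stand above 3 N and contact force between the fingers and gauge above 1 N and x of window_top in the frame of stand between 0.015 and 0.048 m and z of window_top in the frame of stand between 0.14 and 0.168 m and x of outlook in the frame of stand above 0.07 m), for 0.1 s.
At the end, for the whole second after the job is handed in: Gauge at rest on the hook (window top 15-48 mm out from the post axis, within 10 mm of the hook line, 140-168 mm high), upright to 0.2 rad, yellow face outward to 0.4 rad, lock pin out through its window (pressed under 3 mm), bystanders within 30 mm of their starts (value of joint keeper below 0.003 m and x of window_top in the frame of stand between 0.015 and 0.048 m and y of window_top in the frame of stand between -0.01 and 0.01 m and z of window_top in the frame of stand between 0.14 and 0.168 m and x of outlook in the frame of stand above 0.07 m and angle between the x axis of gauge and the x axis of stand, either way round below 0.4 rad and angle between gauge's own z axis and vertical below 0.2 rad and linear speed of gauge below 0.03 m/s and distance of each of hammer, magnet, offcut from where it was at the start of the episode below 0.03 m); the robot touches nothing.
It fails at once if the hook stand is forced: more than 25 N on it (contact force between stand and anything else above 25 N).
It fails at once if a bystander is moved more than 30 mm (distance of any of hammer, magnet, offcut from where it was at the start of the episode above 0.03 m).
It also fails if it takes over 51 s, if anything falls off the work surface, if the arm or the gripper's body presses on something with over 40 N, if the wrist force passes 120 N, or if a joint passes its speed limit or range.

## Working session

There is one attempt and no reset: what is moved stays moved. The work goes in short steps, Python scripts to look and compute and a tool call to move; the robot and the scene stay as the last step left them, time stands still between calls to the robot, and variables do not carry over. Pictures are saved under pics/ and viewed, about 8 in all and at most 12, crops included, and the job is handed in when it is done.

Besides the shell and the picture viewer there is one more tool, called after ">>>" by a JSON object that holds its "api" and its "payload", one argument or row to a line. carry_out: Moves the arm, as the interface text tells. Shift numbers are shares of 0.04 m and turn numbers shares of 4 degrees, none past 1 either way. Its arguments: {"type":"object","properties":{"commands":{"type":"array"},"grip_force":{"type":"number"}},"required":["commands"]}

```bash
ls; mkdir -p pics
cat > h.py <<'E'
import numpy as np, cv2
from plant import telemetry, cams, r
def cap(n,fn=None):
    c=cams.capture(n)
    if fn: cv2.imwrite('pics/'+fn,c['frame'][:,:,::-1])
    return c
def ray(c,px):
    K=np.array(c['camera_matrix']);k1=c['k1'];T=np.array(c['camera_from_world'])
    d=cv2.undistortPoints(np.array([[px]],float),K,np.array([k1,0,0,0.]))[0,0]
    R=T[:3,:3];o=-R.T@T[:3,3];return o,R.T@np.array([d[0],d[1],1])
def onz(c,px,z):
    o,d=ray(c,px);return o+d*(z-o[2])/d[2]
def proj(c,p):
    K=np.array(c['camera_matrix']);T=np.array(c['camera_from_world'])
    q,_=cv2.projectPoints(np.array([p],float).reshape(-1,1,3),cv2.Rodrigues(T[:3,:3])[0],T[:3,3],K,np.array([c['k1'],0,0,0.]))
    return q[:,0]
E
python3 - <<'E'
from h import *
for n in('top','side'):
    c=cap(n,n+'0.png');T=np.array(c['camera_from_world']);print(n,-T[:3,:3].T@T[:3,3],T[:3,:3].round(2).tolist(),np.array(c['camera_matrix'])[0],c['k1'])
print(telemetry.get_state())
E
```

```text
pics
top [0.44543605 0.04021201 1.1627055 ] [[0.0, -1.0, -0.0], [-0.99, -0.0, -0.17], [0.17, 0.0, -0.99]] [614.6064255    0.         313.55052629] 0.0259405185675253
side [0.42260614 0.55626421 0.5658591 ] [[-0.94, -0.34, 0.02], [-0.23, 0.59, -0.78], [0.26, -0.73, -0.63]] [433.44001318   0.         319.66288877] -0.07144487613036976
{'time_s': 0.1, 'joints': array([ 9.16808409e+01,  2.05878282e+01,  6.39693520e-01, -1.62207951e-02,
       -7.01366336e+01, -1.65074836e+01]), 'qd': array([-0.05959817, -0.10649198,  0.09341575,  0.15330546, -0.00908208,
        0.04734142]), 'joint_torque': array([-1.81586369e-03, -5.84164274e+01,  2.93750793e+01,  7.01568648e+00,
        1.01079335e-02, -6.30680302e-05]), 'tcp_pos': array([0.17265112, 0.65213267, 0.24772061]), 'eef_rot': array([ 1.79914392e+02, -9.46721980e-03, -1.48321584e+01]), 'contact_force': array([ 0.11685496,  1.46502792, -0.33854615]), 'moment': array([-0.00199939,  0.00962276,  0.00321009]), 'gripper_width': 0.08752298501071189}
```

View pics/top0.png

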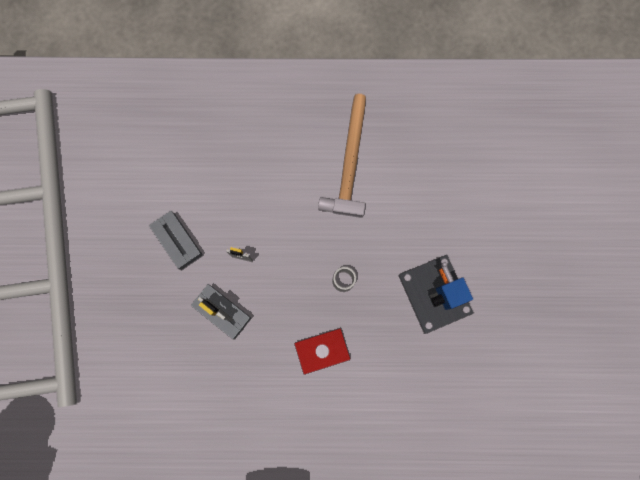

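View pics/side0.png

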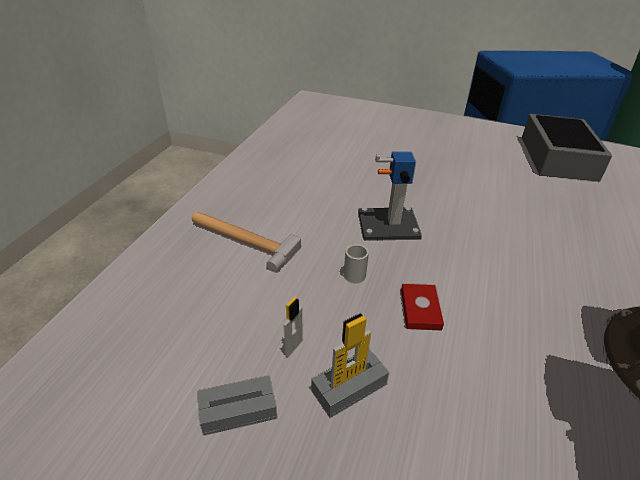

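Top: gauge in its rack at (222,311), stand at (438,293), look-alike gauge at (242,253), spare rack at (176,240), offcut (345,278), magnet (322,351). Side: gauge at (350,350), with the yellow face towards the camera; hook and pin at (385,165).

Run:
```python
import cv2,numpy as np
t=cv2.imread('pics/top0.png');s=cv2.imread('pics/side0.png')
z=lambda i,u,v,w,h,k:cv2.resize(i[v:v+h,u:u+w],None,fx=k,fy=k,interpolation=cv2.INTER_CUBIC)
a=np.hstack([z(t,180,265,100,75,4),z(t,390,245,100,75,4)]);b=np.hstack([z(s,300,305,100,75,4)[:300],z(s,350,140,100,75,4)])
cv2.imwrite('pics/m1.png',np.vstack([a,b]))
```

```text
(no output)
```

View pics/m1.png

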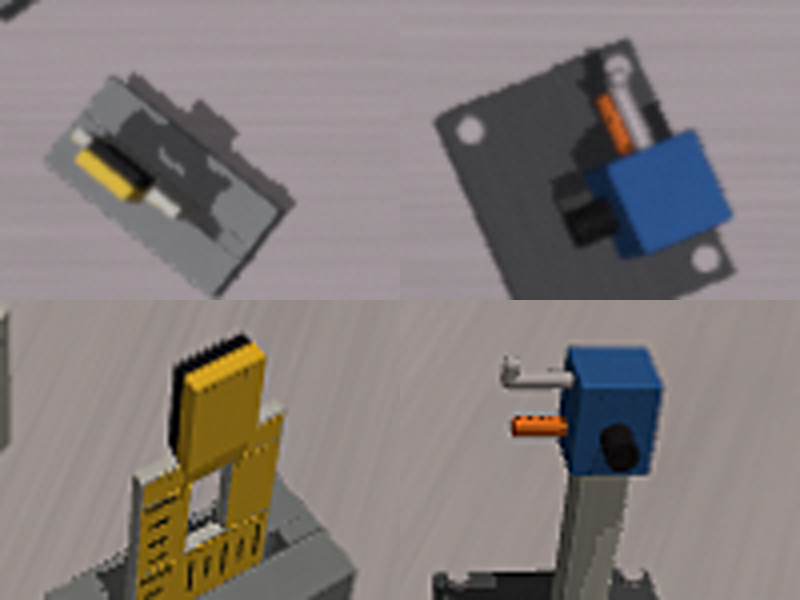

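Crops: gauge tab top in top view spans roughly (77,152)–(155,182) in crop; yellow faces lower left. The stand's block top, the bar going up-left and the orange pin below it show clearly.

Run:
```python
from h import *
ct=cap('top');cs=cap('side')
T=lambda u,v:(u/4+180-.4,v/4+265-.4); S=lambda u,v:(u/4+300-.4,(v-300)/4+305-.4)
T2=lambda u,v:((u-400)/4+390-.4,v/4+245-.4); S2=lambda u,v:((u-400)/4+350-.4,(v-300)/4+140-.4)
def tri(a,b):
    o1,d1=ray(ct,a);o2,d2=ray(cs,b)
    A=np.stack([d1,-d2],1);s=np.linalg.lstsq(A,o2-o1,rcond=None)[0]
    p,q=o1+s[0]*d1,o2+s[1]*d2;return ((p+q)/2).round(4),np.linalg.norm(p-q).round(4)
z=.154
for n,a,b in[('FL',T(77,155),S(190,388)),('FR',T(124,200),S(265,348)),('BL',T(94,133),S(174,370)),('BR',T(152,180),S(245,336))]:
    print(n,onz(ct,a,z).round(4),onz(cs,b,z).round(4),tri(a,b))
# rack top corners
for p in[(44,160),(110,75),(295,203),(217,297)]: print('rack',onz(ct,T(*p),.032).round(4))
for p in[(435,120),(630,40),(735,268)]: print('foot',onz(ct,T2(*p),.012).round(4))
f=ct['frame'];hsv=cv2.cvtColor(f,cv2.COLOR_RGB2HSV)
# block top: bright blue
m=((hsv[:,:,0]>100)&(hsv[:,:,0]<125)&(hsv[:,:,1]>150)&(hsv[:,:,2]>125)).astype(np.uint8)
c=max(cv2.findContours(m,0,1)[0],key=cv2.contourArea);rt=cv2.minAreaRect(c);print(rt,cv2.boxPoints(rt).tolist())
for p in cv2.boxPoints(rt): print('blk',[onz(ct,p,zz)[:2].round(4).tolist() for zz in(.149,.158,.167)])
# block top centre by side: corners
q=[S2(568,347),S2(650,347),S2(662,386),S2(572,382)]
print(tri(rt[0],np.mean(q,0)))
for p,n in[((625,60),'lip'),]: 
    for zz in(.15,.16,.17): print(n,onz(ct,T2(613,68),zz).round(4),onz(cs,S2(508,357),zz).round(4))
```

```text
FL [0.4989 0.2276 0.154 ] [0.4994 0.2296 0.154 ] (array([0.4994, 0.2281, 0.152 ]), np.float64(0.0007))
FR [0.4807 0.2079 0.154 ] [0.4824 0.2066 0.154 ] (array([0.4814, 0.2078, 0.1554]), np.float64(0.0015))
BL [0.5078 0.221  0.154 ] [0.506  0.2248 0.154 ] (array([0.5074, 0.2216, 0.15  ]), np.float64(0.0013))
BR [0.4888 0.1968 0.154 ] [0.4895 0.2041 0.154 ] (array([0.4899, 0.198 , 0.1469]), np.float64(0.0015))
rack [0.503  0.2653 0.032 ]
rack [0.542  0.2365 0.032 ]
rack [0.4839 0.1503 0.032 ]
rack [0.4416 0.1847 0.032 ]
foot [ 0.5613 -0.1183  0.012 ]
foot [ 0.5995 -0.2108  0.012 ]
foot [ 0.4931 -0.2558  0.012 ]
((457.0517272949219, 292.6207275390625), (23.503854751586914, 22.45340347290039), 66.80140686035156) [[442.10345458984375, 286.2414245605469], [462.74139404296875, 277.3965759277344], [472.0, 299.0000305175781], [451.362060546875, 307.8448791503906]]
blk [[0.5286, -0.171], [0.5279, -0.1691], [0.5271, -0.1672]]
blk [[0.5433, -0.2054], [0.5425, -0.2033], [0.5416, -0.2011]]
blk [[0.5079, -0.2192], [0.5074, -0.2169], [0.5068, -0.2146]]
blk [[0.4933, -0.185], [0.4929, -0.183], [0.4925, -0.181]]
(array([ 0.5182, -0.1911,  0.1659]), np.float64(0.0024))
lip [ 0.5693 -0.1733  0.15  ] [ 0.5741 -0.2093  0.15  ]
lip [ 0.5681 -0.1712  0.16  ] [ 0.5704 -0.1909  0.16  ]
lip [ 0.5669 -0.1691  0.17  ] [ 0.5668 -0.1725  0.17  ]
```

>>> {"api": "carry_out", "payload": {
  "commands": [0.45,-0.61,0,0.95,0,0.45,-0.61,0,0.95,0,0.45,-0.61,0,0.95,0,0.45,-0.61,0,0.95,0,0.45,-0.61,0,0.95,0,0.45,-0.61,0,0.95,0,0.45,-0.61,0,0.95,0,0.45,-0.61,0,0.95,0]
}}

```text
time_s: 1.0
tcp_pos: [0.3173, 0.4561, 0.2485]
eef_rot: [180.0, 0.0, 15.7]
contact_force: [-0.4, -0.4, -0.1]
gripper_width: 0.0443
```

>>> {"api": "carry_out", "payload": {
  "commands": [0.45,-0.61,0,0.95,0,0.45,-0.61,0,0.95,0,0.45,-0.61,0,0.95,0,0.45,-0.61,0,0.95,0,0.45,-0.61,0,0.95,0,0.45,-0.61,0,0.95,0,0.45,-0.61,0,0.95,0,0.45,-0.61,0,0.95,0]
}}

```text
time_s: 1.8
tcp_pos: [0.4613, 0.261, 0.2486]
eef_rot: [-180.0, -0.0, 46.1]
contact_force: [0.3, 0.2, 0.3]
gripper_width: 0.0439
```

>>> {"api": "carry_out", "payload": {
  "commands": [0.45,-0.61,0,0.95,0,0.38,-0.57,0,0.95,0,0,0,-0.5,0,0,0,0,-0.5,0,0,0,0,0,0,0]
}}

```text
time_s: 2.3
tcp_pos: [0.4927, 0.2136, 0.206]
eef_rot: [-179.9, 0.3, 53.5]
contact_force: [-0.1, 0.3, 0.0]
gripper_width: 0.0439
```

Run:
```python
from h import *
s=telemetry.get_state();print(s['time_s'],s['joints'].round(1),s['tcp_pos'].round(4),s['eef_rot'].round(2),s['gripper_width'],s['contact_force'].round(2))
c=cap('side','s1.png');i=cv2.imread('pics/s1.png')[190:430,230:470];t=cap('top','t1.png');j=cv2.imread('pics/t1.png')[230:380,150:300]
cv2.imwrite('pics/m2.png',np.hstack([cv2.resize(i,(400,400)),cv2.resize(j,(400,400))]))
```

```text
2.3 [ 44.3   9.6 -20.1  -0.1 -60.6  99.2] [0.4927 0.2136 0.206 ] [-179.91    0.26   53.5 ] 0.04388769938361461 [-0.15  0.32  0.05]
```

View pics/m2.png

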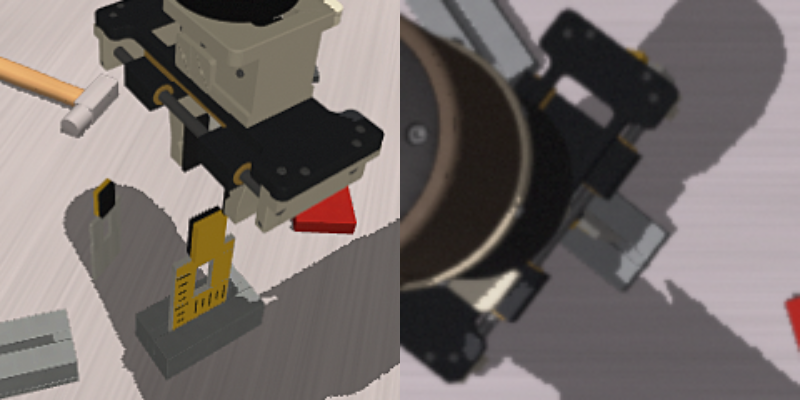

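Left: the open fingers straddle the tab direction, the gauge stands upright at (207,260), and the small look-alike is clear at (103,215). Descend and grip.

>>> {"api": "carry_out", "payload": {
  "commands": [0.02,0.01,-0.55,0,0,0,0,-0.55,0,0,0,0,-0.5,0,0,0,0,0,0,0,0,0,0,0,0.5,0,0,0,0,0.5],
  "grip_force": 35
}}

```text
time_s: 3.0
tcp_pos: [0.4956, 0.2161, 0.1463]
eef_rot: [180.0, -0.1, 53.6]
contact_force: [-0.3, -0.4, 0.0]
gripper_width: 0.0331
```

>>> {"api": "carry_out", "payload": {
  "commands": [0,0,-0.1,0,0.5,0,0,0,0,0.8,0,0,0,0,1,0,0,0,0,1,0,0,0,0,1,0,0,0,0,1]
}}

```text
time_s: 3.6
tcp_pos: [0.4948, 0.2155, 0.1409]
eef_rot: [-180.0, -0.0, 53.6]
contact_force: [-3.4, 1.6, 3.2]
gripper_width: 0.012
```

>>> {"api": "carry_out", "payload": {
  "commands": [0,0,0.25,0,1,0,0,0.5,0,1,0,0,0.8,0,1,0,0,0.8,0,1,0,0,0.8,0,1,0,0,0.4,0,1,0,0,0,0,1,0,0,0,0,1]
}}

```text
time_s: 4.4
tcp_pos: [0.4944, 0.215, 0.2822]
eef_rot: [-180.0, 0.0, 53.6]
contact_force: [-0.3, -0.1, -2.4]
gripper_width: 0.0116
```

Run:
```python
from h import *
s=telemetry.get_state();print(s['time_s'],s['joints'].round(1),s['tcp_pos'].round(4),s['eef_rot'].round(2),s['gripper_width'],s['contact_force'].round(2))
c=cap('side','s2.png');i=cv2.imread('pics/s2.png')[130:430,200:500]
cv2.imwrite('pics/m3.png',cv2.resize(i,(600,600)))
```

```text
4.4 [ 44.3   6.5 -13.4  -0.  -70.1  99.2] [0.4944 0.215  0.2822] [-1.7998e+02  1.0000e-02  5.3560e+01] 0.011558644426876527 [-0.33 -0.08 -2.44]
```

View pics/m3.png

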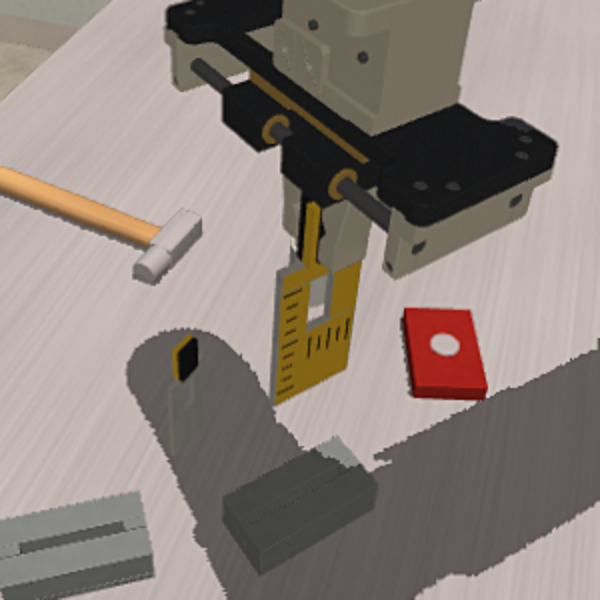

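Gauge gripped upright, yellow face to the camera; bottom corners at crop (275,403),(347,368); rack now empty. Check the lateral offset in the grip.

Run:
```python
from h import *
c=cap('side');s=telemetry.get_state();p=s['tcp_pos']
a=np.radians(s['eef_rot'][2]+90);n=np.array([np.cos(a),np.sin(a),0]);l=np.array([-n[1],n[0],0])
for q in[(277,403),(347,368),(282,270),(362,262),(306,328),(326,320),(331,262)]:
    o,d=ray(c,(q[0]/2+200-.25,q[1]/2+130-.25));P=p+.0025*n
    X=o+d*(n@(P-o))/(n@d);print(q,'lat',round(l@(X-p),4),'dz',round(X[2]-p[2],4))
```

```text
(277, 403) lat -0.0264 dz -0.1304
(347, 368) lat 0.0276 dz -0.1327
(282, 270) lat -0.0294 dz -0.0201
(362, 262) lat 0.0271 dz -0.0423
(306, 328) lat -0.0094 dz -0.0749
(326, 320) lat 0.0051 dz -0.0766
(331, 262) lat 0.0038 dz -0.0308
```

```bash
python3 - <<'E'
from h import *
ct=cap('top');cs=cap('side')
O=np.array([.518,-.192,0]);a=np.radians(22.5);ex=np.array([np.cos(a),np.sin(a),0]);ey=np.array([-ex[1],ex[0],0])
t=cv2.imread('pics/top0.png');s=cv2.imread('pics/side0.png')
def ors(i):
    h=cv2.cvtColor(i,cv2.COLOR_BGR2HSV);return (h[:,:,0]>3)&(h[:,:,0]<18)&(h[:,:,1]>180)&(h[:,:,2]>110)
f=lambda P:(round((P-O)@ex,4),round((P-O)@ey,4),round(P[2],4))
for nm,c,i,(u0,u1,v0,v1) in(('top',ct,t,(425,470,250,290)),('side',cs,s,(365,400,150,190))):
    m=ors(i);k=np.zeros_like(m);k[v0:v1,u0:u1]=m[v0:v1,u0:u1];v,u=np.nonzero(k)
    print(nm,'orange n',len(u),u.min(),u.max(),v.min(),v.max())
    g=cv2.cvtColor(i,cv2.COLOR_BGR2HSV);lo=(g[:,:,1]<40)&(g[:,:,2]>(130 if nm=='top' else 120))
    if nm=='top':
        for w in range(262,283,2):
            b=np.nonzero(lo[w,436:462])[0]+436; o=np.nonzero(k[w])[0]
            print(w,'bar',(b.min(),b.max(),len(b),f(onz(c,(b.mean(),w),.158))) if len(b) else None,'pin',f(onz(c,(o.mean(),w),.135)) if len(o) else None)
    else:
        for w in range(374,394,2):
            o=np.nonzero(k[:,w])[0]; 
            if len(o):
                oo,d=ray(c,(w,o.mean()));X=oo+d*((O-oo)@ey)/(d@ey);print(w,'pin col',o.min(),o.max(),f(X))
E
python3 - <<'E'
import cv2
s=cv2.imread('pics/side0.png')[145:190,370:420]
t=cv2.imread('pics/top0.png')[255:300,430:480]
import numpy as np
cv2.imwrite('pics/m4.png',np.hstack([cv2.resize(x,(400,360),interpolation=cv2.INTER_NEAREST) for x in(s,t)]))
E
```

```text
top orange n 46 440 446 269 282
262 bar (np.int64(442), np.int64(461), 16, (np.float64(0.0477), np.float64(-0.0147), np.float64(0.158))) pin None
264 bar (np.int64(443), np.int64(461), 13, (np.float64(0.044), np.float64(-0.0151), np.float64(0.158))) pin None
266 bar (np.int64(444), np.int64(461), 10, (np.float64(0.0397), np.float64(-0.0169), np.float64(0.158))) pin None
268 bar (np.int64(444), np.int64(461), 11, (np.float64(0.0377), np.float64(-0.0131), np.float64(0.158))) pin None
270 bar (np.int64(444), np.int64(461), 11, (np.float64(0.0351), np.float64(-0.0108), np.float64(0.158))) pin (np.float64(0.0433), np.float64(0.0027), np.float64(0.135))
272 bar (np.int64(445), np.int64(461), 10, (np.float64(0.0319), np.float64(-0.0098), np.float64(0.158))) pin (np.float64(0.0399), np.float64(0.0033), np.float64(0.135))
274 bar (np.int64(446), np.int64(461), 9, (np.float64(0.0288), np.float64(-0.0087), np.float64(0.158))) pin (np.float64(0.0362), np.float64(0.0031), np.float64(0.135))
276 bar (np.int64(447), np.int64(461), 8, (np.float64(0.0258), np.float64(-0.0075), np.float64(0.158))) pin
[... 349 characters left out ...]
255), np.float64(0.0034), np.float64(0.135))
282 bar None pin (np.float64(0.0221), np.float64(0.004), np.float64(0.135))
side orange n 45 378 391 169 172
378 pin col 170 170 (np.float64(0.0464), np.float64(0.0), np.float64(0.135))
380 pin col 169 172 (np.float64(0.0424), np.float64(0.0), np.float64(0.1338))
382 pin col 170 172 (np.float64(0.0383), np.float64(-0.0), np.float64(0.1327))
384 pin col 169 172 (np.float64(0.0345), np.float64(-0.0), np.float64(0.1338))
386 pin col 169 172 (np.float64(0.0305), np.float64(0.0), np.float64(0.1338))
388 pin col 169 172 (np.float64(0.0266), np.float64(0.0), np.float64(0.1338))
390 pin col 170 171 (np.float64(0.0226), np.float64(0.0), np.float64(0.1338))
```

View pics/m4.png

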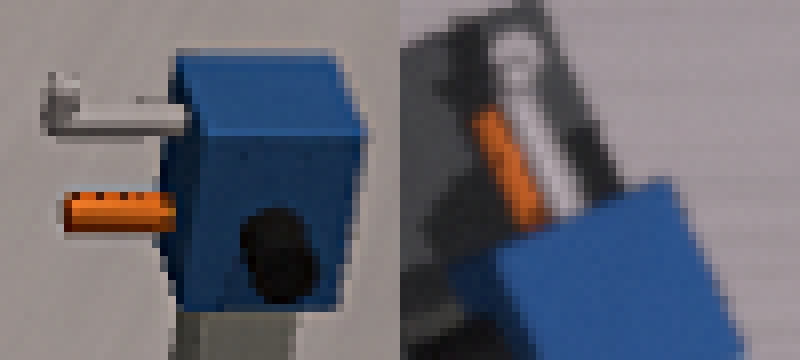

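Crop shows bar right of the pin in the top view (bar centre about (447.4,273.3), lip top (444,261.8)); side shows the bar with lip at left and the pin below.

Run:
```python
from h import *
ct=cap('top')
O=np.array([.518,-.192,0]);a=np.radians(22.5);ex=np.array([np.cos(a),np.sin(a),0]);ey=np.array([-ex[1],ex[0],0])
for px,z in[((447.4,273.3),.162),((444.,261.8),.170),((457.05,292.62),.166)]:
    P=onz(ct,px,z);print(P.round(4),(P-O)@ex,(P-O)@ey)
for X,Y in((.035,0),(.09,0)):print((O+X*ex+Y*ey).round(4))
```

```text
[ 0.5487 -0.1776  0.162 ] 0.0338513639648566 0.0015814336903837989
[ 0.5665 -0.171   0.17  ] 0.05290126100526913 0.0008613374508619626
[ 0.517  -0.1912  0.166 ] -0.0006067186825665102 0.0011000723665120099
[ 0.5503 -0.1786  0.    ]
[ 0.6011 -0.1576  0.    ]
```

>>> {"api": "carry_out", "payload": {
  "commands": [0.116,-0.287,0,-0.977,1,0.116,-0.287,0,-0.977,1,0.116,-0.287,0,-0.977,1,0.116,-0.287,0,-0.977,1,0.116,-0.287,0,-0.977,1,0.116,-0.287,0,-0.977,1,0.116,-0.287,0,-0.977,1,0.116,-0.287,0,-0.977,1]
}}

```text
time_s: 5.45
tcp_pos: [0.5319, 0.1229, 0.2818]
eef_rot: [180.0, 0.1, 22.1]
contact_force: [-0.3, -0.7, -1.7]
gripper_width: 0.0118
```

>>> {"api": "carry_out", "payload": {
  "commands": [0.116,-0.287,0,-0.977,1,0.116,-0.287,0,-0.977,1,0.116,-0.287,0,-0.977,1,0.116,-0.287,0,-0.977,1,0.116,-0.287,0,-0.977,1,0.116,-0.287,0,-0.977,1,0.116,-0.287,0,-0.977,1,0.116,-0.287,0,-0.977,1]
}}

```text
time_s: 6.25
tcp_pos: [0.569, 0.031, 0.2818]
eef_rot: [180.0, 0.1, -9.1]
contact_force: [-0.0, 0.6, -2.4]
gripper_width: 0.0118
```

>>> {"api": "carry_out", "payload": {
  "commands": [0.116,-0.287,0,-0.977,1,0.116,-0.287,0,-0.977,1,0.116,-0.287,0,-0.977,1,0.116,-0.287,0,-0.977,1,0.116,-0.287,0,-0.977,1,0.116,-0.287,0,-0.977,1,0.116,-0.287,0,-0.977,1,0.116,-0.287,0,-0.977,1]
}}

```text
time_s: 7.05
tcp_pos: [0.6061, -0.0607, 0.2817]
eef_rot: [179.9, 0.1, -40.4]
contact_force: [0.2, -0.5, -1.6]
gripper_width: 0.0118
```

>>> {"api": "carry_out", "payload": {
  "commands": [0.116,-0.287,0,-0.977,1,0.116,-0.287,0,-0.977,1,0.116,-0.287,0,-0.977,1,0.116,-0.287,0,-0.977,1,0.116,-0.287,0,-0.977,1,0.116,-0.287,0,-0.977,1,0.116,-0.287,0,-0.977,1,0,0,0,0,1]
}}

```text
time_s: 7.85
tcp_pos: [0.6387, -0.1417, 0.2813]
eef_rot: [179.9, 0.0, -67.7]
contact_force: [-0.8, 1.9, -1.5]
gripper_width: 0.0116
```

>>> {"api": "carry_out", "payload": {
  "commands": [0,0,-0.5,0,1,0,0,-0.5,0,1,0,0,-0.5,0,1,-0.5,-0.2,0,0,1,-0.5,-0.2,0,0,1,0,0,0,0,1,0,0,0,0,1]
}}

```text
time_s: 8.55
tcp_pos: [0.5985, -0.1564, 0.2226]
eef_rot: [-180.0, -0.0, -67.5]
contact_force: [-0.2, 0.2, -0.5]
gripper_width: 0.0121
```

Run:
```python
from h import *
s=telemetry.get_state();print(s['time_s'],s['joints'].round(1),s['tcp_pos'].round(4),s['eef_rot'].round(2),s['contact_force'].round(2))
c=cap('side','s3.png');i=cv2.imread('pics/s3.png')[110:230,330:490]
cv2.imwrite('pics/m5.png',cv2.resize(i,(800,600),interpolation=cv2.INTER_CUBIC))
```

```text
8.55 [  3.4  16.3  -9.    0.  -64.8  19.1] [ 0.5985 -0.1564  0.2226] [-179.99   -0.    -67.52] [-0.23  0.16 -0.52]
```

View pics/m5.png

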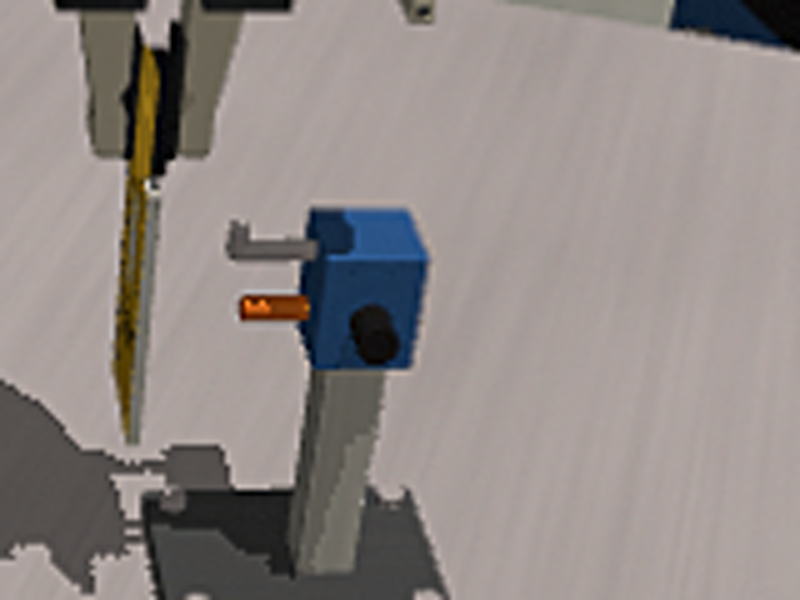

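Side crop: gauge edge-on left of the hook; its window (centre ≈ rows 181–273 of the crop) brackets the lip (222–258). Push in.

>>> {"api": "carry_out", "payload": {
  "commands": [-0.185,-0.077,-0.04,0,1,-0.185,-0.077,0,0,1,-0.185,-0.077,0,0,1,-0.185,-0.077,0,0,1,-0.1,-0.04,0,0,1,0,0,0,0,1]
}}

```text
time_s: 9.2
tcp_pos: [0.5644, -0.1708, 0.2213]
eef_rot: [-180.0, -0.0, -67.6]
contact_force: [-0.2, -0.3, -1.0]
gripper_width: 0.0118
```

>>> {"api": "carry_out", "payload": {
  "commands": [-0.092,-0.038,0,0,1,-0.092,-0.038,0,0,1,0,0,0,0,1]
}}

```text
time_s: 9.5
tcp_pos: [0.5586, -0.1732, 0.2213]
eef_rot: [-179.8, -0.0, -67.6]
contact_force: [5.1, 1.6, -4.3]
gripper_width: 0.0117
```

>>> {"api": "carry_out", "payload": {
  "commands": [-0.069,-0.029,0,0,1,-0.069,-0.029,0,0,1,-0.069,-0.029,0,0,1,0,0,0,0,1,0,0,0,0,1,0,0,0,0,1]
}}

```text
time_s: 10.1
tcp_pos: [0.5508, -0.1765, 0.2212]
eef_rot: [-179.8, -0.0, -67.6]
contact_force: [5.9, 2.5, -4.6]
gripper_width: 0.0119
```

Run:
```python
from h import *
s=telemetry.get_state();p=s['tcp_pos'];d=p-[.5176,-.191,0];a=np.radians(22.5);print(s['time_s'],p.round(4),s['eef_rot'].round(2),s['contact_force'].round(2),s['moment'].round(2),d[0]*np.cos(a)+d[1]*np.sin(a),-d[0]*np.sin(a)+d[1]*np.cos(a))
c=cap('side','s4.png');i=cv2.imread('pics/s4.png')[110:230,330:490]
cv2.imwrite('pics/m6.png',cv2.resize(i,(800,600),interpolation=cv2.INTER_CUBIC))
```

```text
10.1 [ 0.5508 -0.1765  0.2212] [-1.7984e+02 -4.0000e-02 -6.7550e+01] [ 5.95  2.54 -4.58] [ 1.08 -2.61 -0.01] 0.03623720055841217 0.0006412876136286053
```

View pics/m6.png

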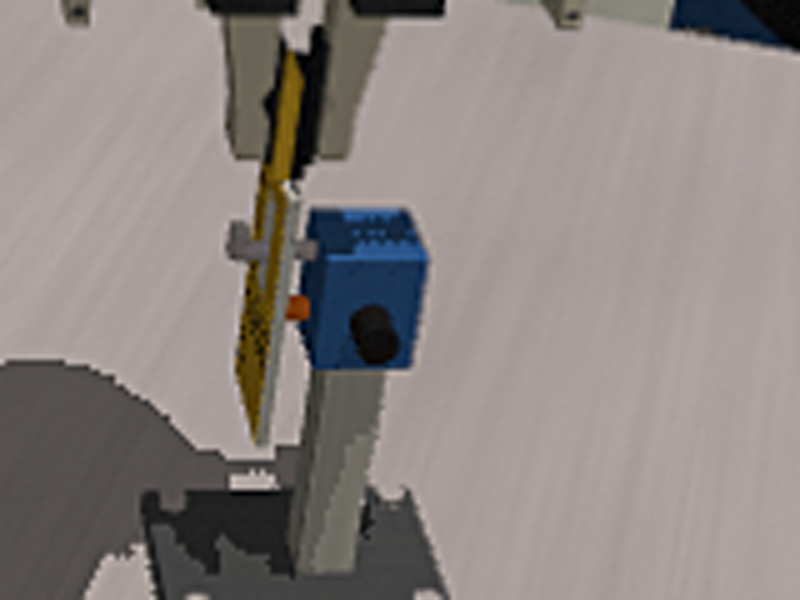

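The lip and bar protrude through the window at (240,243) and the pin is pressed in. Now ease down.

>>> {"api": "carry_out", "payload": {
  "commands": [0,0,-0.1,0,1,0,0,-0.1,0,1,0,0,0,0,1]
}}

```text
time_s: 10.45
tcp_pos: [0.5515, -0.1768, 0.2139]
eef_rot: [-179.8, -0.1, -67.5]
contact_force: [6.0, 1.6, -1.3]
gripper_width: 0.0122
```

>>> {"api": "carry_out", "payload": {
  "commands": [0,0,-0.05,0,1,0,0,-0.05,0,1,0,0,0,0,1]
}}

```text
time_s: 10.75
tcp_pos: [0.5517, -0.1769, 0.2102]
eef_rot: [-179.8, -0.1, -67.5]
contact_force: [6.2, 2.5, 0.7]
gripper_width: 0.0116
```

>>> {"api": "carry_out", "payload": {
  "commands": [0,0,-0.05,0,1,0,0,0,0,1,0,0,0,0,1]
}}

```text
time_s: 11.05
tcp_pos: [0.5516, -0.1769, 0.2081]
eef_rot: [-179.8, -0.1, -67.5]
contact_force: [5.9, 1.3, -0.6]
gripper_width: 0.0118
```

>>> {"api": "carry_out", "payload": {
  "commands": [0,0,-0.04,0,1,0,0,0,0,1,0,0,0,0,1]
}}

```text
time_s: 11.35
tcp_pos: [0.5484, -0.1772, 0.2049]
eef_rot: [179.9, 0.0, -67.6]
contact_force: [-0.3, 0.1, -1.6]
gripper_width: 0.0118
```

The horizontal force has gone: the pin has sprung out. Continue down gently.

>>> {"api": "carry_out", "payload": {
  "commands": [0,0,-0.03,0,1,0,0,0,0,1,0,0,0,0,1]
}}

```text
time_s: 11.65
tcp_pos: [0.5491, -0.1771, 0.204]
eef_rot: [180.0, 0.0, -67.6]
contact_force: [-0.3, -0.5, -1.6]
gripper_width: 0.0116
```

>>> {"api": "carry_out", "payload": {
  "commands": [0,0,-0.03,0,1,0,0,0,0,1,0,0,0,0,1]
}}

```text
time_s: 11.95
tcp_pos: [0.5494, -0.1771, 0.2032]
eef_rot: [-180.0, -0.0, -67.6]
contact_force: [-0.8, -0.4, 1.7]
gripper_width: 0.012
```

>>> {"api": "carry_out", "payload": {
  "commands": [0,0,-0.03,0,1,0,0,0,0,1,0,0,0,0,1]
}}

```text
time_s: 12.25
tcp_pos: [0.5495, -0.1771, 0.2029]
eef_rot: [-180.0, -0.0, -67.6]
contact_force: [-3.5, 1.3, 7.4]
gripper_width: 0.0118
```

>>> {"api": "carry_out", "payload": {
  "commands": [0,0,0,0,1,0,0,0,0,1]
}}

```text
time_s: 12.45
tcp_pos: [0.5495, -0.1772, 0.2029]
eef_rot: [-180.0, -0.0, -67.6]
contact_force: [-2.2, 1.1, 7.5]
gripper_width: 0.0118
```

Run:
```python
from h import *
s=telemetry.get_state();print(s['time_s'],s['tcp_pos'].round(4),s['contact_force'].round(2),s['moment'].round(2))
c=cap('side','s5.png');i=cv2.imread('pics/s5.png')[110:230,330:490]
cv2.imwrite('pics/m7.png',cv2.resize(i,(800,600),interpolation=cv2.INTER_CUBIC))
```

```text
12.45 [ 0.5495 -0.1772  0.2029] [-2.21  1.08  7.5 ] [ 0.56  1.17 -0.04]
```

View pics/m7.png

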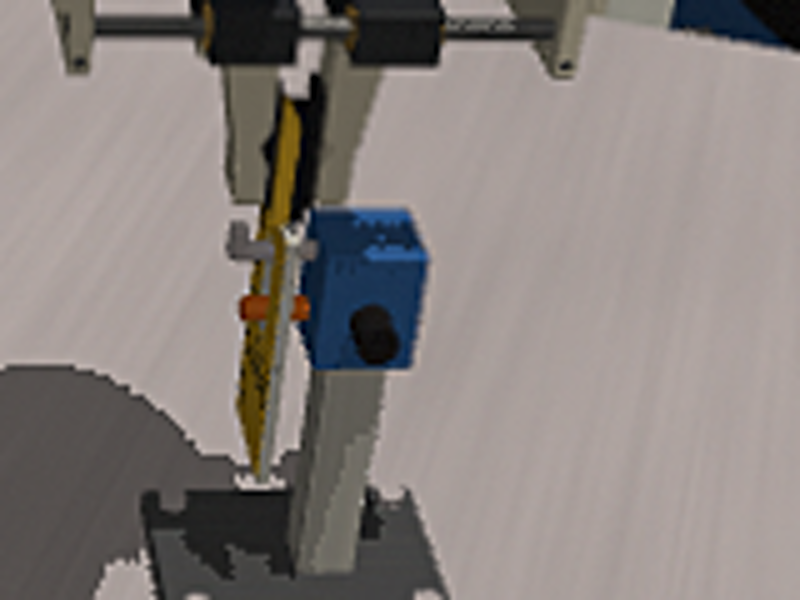

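The orange pin shows through the window out to its full tip position (243,308), and the gauge presses on the bar. Release.

>>> {"api": "carry_out", "payload": {
  "commands": [0,0,0.02,0,1,0,0,0,0,0.65,0,0,0,0,0.5,0,0,0,0,0.4,0,0,0,0,0.3,0,0,0,0,0.3,0,0,0,0,0.3]
}}

```text
time_s: 13.2
tcp_pos: [0.5493, -0.177, 0.2025]
eef_rot: [180.0, 0.0, -67.6]
contact_force: [-0.4, 0.5, -0.4]
gripper_width: 0.0305
```

>>> {"api": "carry_out", "payload": {
  "commands": [0,0,0.2,0,0.3,0,0,0.4,0,0.3,0,0,0.6,0,0.3,0,0,0.6,0,0.3,0,0,0.6,0,0.3,0,0,0,0,0.3,0,0,0,0,0.3,0,0,0,0,0.3]
}}

```text
time_s: 14.0
tcp_pos: [0.5489, -0.1769, 0.298]
eef_rot: [180.0, 0.0, -67.6]
contact_force: [-0.8, 0.4, -0.8]
gripper_width: 0.0305
```

Run:
```python
from h import *
s=telemetry.get_state();print(s['time_s'],s['tcp_pos'].round(4),s['contact_force'].round(2),s['gripper_width'])
c=cap('side','s6.png');cap('top','t6.png');i=cv2.imread('pics/s6.png')
cv2.imwrite('pics/m8.png',np.vstack([cv2.resize(i[110:230,330:490],(400,300)),cv2.resize(i,(400,300))]))
```

```text
14.0 [ 0.5489 -0.1769  0.298 ] [-0.79  0.45 -0.75] 0.030461556376288557
```

View pics/m8.png

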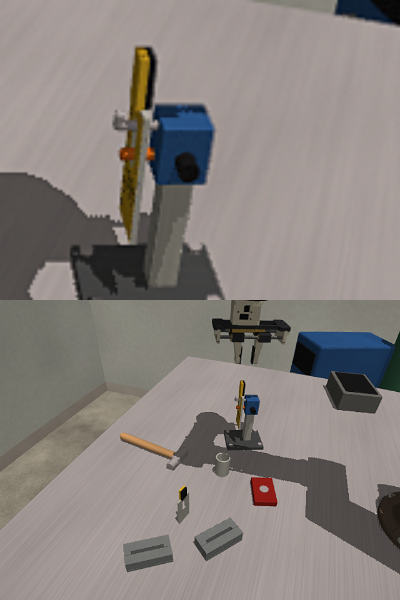

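The gauge hangs on the hook with its yellow face outward and the pin out through the window. The gripper is clear and the bystanders have not moved.

```bash
python3 -c "
from plant import r
print(r.close_job())"
```

```text
the job is handed in; nothing more can be done
None
```

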